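Clamp a brass rail in the drilling jig

TASK

Set up the drilling jig for the brass rail that already lies in its groove: first slide the end stop along its bar until its face touches the end of the rail, without shoving the rail along, and tighten its wing knob a quarter turn clockwise. Then fold the hinged leaf down over the rail, take the locating pin (the one with the collar) from the wooden bit stand and push it through the leaf into the base until the collar is down on the leaf. Finish while still pressing leaf and pin fully down against the sprung shoes, ready for drilling: do not let go, the leaf must be held shut; leave the other things on the worktop alone.

Things in the scene. Friction and masses are not known exactly. Their poses are not given: they have to be found in the camera images.
- jig: Tube drilling jig, fixed. Steel plate 170 x 285 x 8 mm (y -70 to +215) with an aluminium base block 135 x 100 mm, top 50 mm above the worktop. Origin: on the worktop under the middle of the block. Axes: x from the leaf's free edge to its hinge (away from the robot), y along the V groove to the end stop, z up. Groove and stop bar run along y at x = +7 mm.
- leaf (a joint): Hinged upper half: plate 116 x 90 (y) x 12 mm, 0.4 kg; hinge along jig y at x = +62, z = 50 mm. Rad: 0 = fully shut, pi/2 = upright; starts leaning back at 1.65 to 1.8 (limit 1.95). Stiff hinge: stays put above about 1.1, lower it sinks softly by itself in 2 to 3 s and rests at about 0.06 on sprung shoes that bear on the rail; 7 N down at the pin hole shuts it; released, it springs up.
- leaf_edge (a point): Middle of the leaf's free edge, 124 mm from the hinge axis. A ball handle (4 mm radius rod, 20 mm ball) sticks 40 mm out from here in the leaf's plane, so upward when the leaf is open.
- leaf_hole (a point): Centre of the pin hole (12 mm diameter, chamfered mouth) at the leaf's top face, 105 mm from the hinge axis, y = 0. With the leaf shut it lies at jig x = -43 mm, 62 mm above the worktop.
- base_hole (a point): Mouth of the pin hole in the base block: jig x = -43 mm, y = 0, 50 mm above the worktop; 12 mm diameter, 40 mm deep, vertical.
- bushing (a point): Underside of the leaf below its steel drill bushing (ring on top of the leaf), 55 mm from the hinge axis; with the leaf shut it is straight above the rail's scribed mark.
- stop (a joint): End stop: dark steel block 44 (across) x 36 (along the bar) x 56 mm high, sliding along jig y. Value in m, grows away from the base block; 0 where its face touches the rail end as laid in; starts at 0.02 to 0.055, limits -0.020 and 0.062. Slides with about 2 N while the knob is loose; clamped (holds some 15 N) when it is tight.
- stop_face (a point): Middle of the stop's face that looks at the rail end, at the height of the rail's axis (41 mm above the worktop); axes as the jig's. The face touches the rail end when rail_end is here.
- knob (a joint): Wing knob on top of the stop, its vertical axis 18 mm behind the stop face. Value in rad: starts at 0 to 0.2 (loose, wing roughly along the bar), grows clockwise seen from above, tight from about 1.2, ends at 1.5. Takes about 0.1 to 0.3 N m and stays where turned.
- knob_grip (a point): On the knob's axis at the height to grip, 81 mm above the worktop. The wing is a flat bar 12 mm thick, 44 mm long, from 68 to 90 mm above the worktop; the stop block's top is at 56 mm. The y axis of this frame runs along the wing, x across it.
- rail: Solid brass rail, 16 mm diameter, 200 mm long, 0.33 kg, lying loose in the V groove along jig y, its axis 41 mm above the worktop, its top 1 mm below the base's top face, 50 mm overhanging on both sides. Origin at its middle; y along the rail, towards the stop.
- rail_end (a point): Centre of the rail's end that looks at the stop.
- rail_mark (a point): Middle of the rail: a thin dark ring scribed round it, where the hole will come, under the bushing.
- pin: Steel locating pin, upright in one of the bit stand's two holes (12 mm, 30 mm deep), tip 10 mm above the worktop. Origin at its tip, z to its head. Shank 10 mm dia., 44 mm long (first 8 mm tapered), collar 22 mm dia. 4 mm thick, knurled grip 16 mm dia. 34 mm long. 90 g. Fully home in the jig its tip is 18 mm above the worktop.
- pin_collar (a point): On the pin's axis at the underside of the collar, 44 mm above the tip.
- pin_grip (a point): On the pin's axis in its knurled grip, 70 mm above the tip (the grip spans 48 to 82 mm above the tip).
- bit_stand: Wooden bit stand, 70 x 130 x 40 mm, fixed; origin under its middle. Two pin holes at its x = -12 mm, y = -40 and +40 mm; a row of four thin drill bits, up to 44 mm high, at x = +25 mm.
- countersink: Hand countersink with a wooden pear-shaped handle (30 mm diameter), standing in the stand's other hole, its top 111 mm above the worktop; may have swapped places with the pin. Not needed.
- screwdriver: Screwdriver lying on the worktop, 190 mm. Bystander.
- wrench: Open-ended wrench lying on the worktop, 180 mm. Bystander.
- tape: Tape measure, 70 x 36 x 62 mm. Bystander.
- bracket: Black steel shelf bracket, an L of 110 x 28 x 75 mm. Bystander.
- mug: White mug, 80 mm diameter, 92 mm high. Bystander.
- screw_tray: White open tray with screws, 100 x 140 x 30 mm. Bystander.
Things that resemble listed ones, but are neither listed nor needed, are in the scene too. There is more than one size of the rail; the job needs the smaller.

How it is judged:
By the outcome, as a careful person would: the job done as asked, in the order asked, and still so for the second after the job is handed in, while the arm keeps its last pose, push and grip.
It also fails if it takes over 64 s, if anything falls off the work surface, if the arm or the gripper's body presses on something with over 40 N, if the wrist force passes 120 N, or if a joint passes its speed limit or range.

ROBOT

A 6-joint arm with a two-finger parallel gripper is mounted at the origin on the work surface. World frame = base frame: x ahead of the robot, y to its left, z up, the work surface at z = 0. Lengths are in m, angles in rad, forces in N, time in s.
With the tool pointing down it reaches from about 0.25 to 0.775 m from the base axis. Payload 8.9 kg.
Tool frame: the origin (TCP) lies at the very end of the fingers, on their centre line; the grasp point (between the pads) lies 19 mm behind it (env.grip_point_offset is the distance from the TCP to the grasp point, in m); z points along the fingers, y is the line along which they close (so a half turn about z gives the same grasp; the last joint's range is limited). The gripper opens to 85 mm and grips with 20 to 120 N. Pads are 22 mm wide; open, the fingers measure 114 mm over their backs; the gripper's body (76 mm by 85 mm) begins 54 mm behind the grasp point. The pads swing forward as they close: fully open they stand 13 mm farther back than shut.
Start: joints at [-1.392, 0.291, -0.153, 1.127, 0, 1.431], TCP at [0.164, -0.499, 0.231] pointing down, gripper open.
Joint ranges: [-2.52, 2.52], [-0.91, 1.74], [-1.3, 1.37], [-1.96, 2.02], [-1.52, 1.47], [-3.14, 3.14]. Speed limits (rad/s): [2.22, 2.22, 2.79, 3.14, 3.14, 3.14].

INTERFACE

Orientations are given as a unit quaternion [w, x, y, z].
In Python, from workcell import env, jaws, kin, monitor, imaging, hand_in, nets gives the robot as it stands. Calls block until the motion is done:
- env.move_pose(position, orientation): joint-space move of the TCP to a pose.
- env.movel(position, max_speed=0.15, attitude=None): straight line of the TCP; attitude=None keeps the orientation; max_speed is the mean speed in m/s.
- env.move_j(angles): joint-space move.
- jaws.move_gripper(opening, squeeze=None): opening from 0.0 (shut) to 1.0 (fully open); squeeze is the grip in N (None keeps the last); returns when the fingers have stopped.
- env.sleep(seconds).
- kin.inverse_kinematics(position, orientation): joint angles nearest the present ones, or None.
- monitor.read_state(): the state.
- imaging.capture(name): name is "scene" or "top" or "wrist"; returns the picture (400x640x3 uint8, red, green, blue); there is no depth.
- imaging.camera_info(name): a dict with "camera_matrix" (3x3 intrinsics, pixels), "position" and "attitude" of the camera in the world; the wrist camera has in their place "T_tool_cam" (4x4, takes a point from camera to tool coordinates, whose origin is the TCP and whose axes are the flange's). Camera axes: x right, y up, looking along -z (the intrinsics and any distortion apply to the point x, -y, -z); pixel columns grow to the right and rows downward; lengths in m; the calibration is good to about 2 mm. The wrist camera is an equidistant fisheye: a pixel r from the principal point sees the ray r / f radians off the axis. A picture is of the moment at which its call begins: read the wrist's pose just before it. camera_info takes no time and is no camera call.
A pose or a line that the arm cannot do raises env.MotionError and nothing moves.
- hand_in(): hands the job in; it is judged then, once.
Trained networks look in the newest picture that a camera, given by its name, has taken for a name from the list of things; names that differ only in an ending like _2 or _b are one class to them, and where a whole thing is asked for, a point or a joint stands for the part that bears it (a point fixed in the world has none). Each returns a list of dicts, best first, with "conf" (0 to 1); they miss things now and then, are a little off and sometimes report something else, mostly with a low value. They report only what shows in the picture. A call takes as long as a camera call. They do not tell look-alikes from the thing itself.
- nets.find_in(target, camera): "point" ([x, y, z] in m, in world coordinates, good to about 4 mm: the middle of the surface that is visible of it).
The state is a dict: "time": time; "joints": joint angles; "joint_velocities": joint speeds; "tau": joint torques, N m; "ee_pos": TCP position; "orientation": TCP orientation; "force": force on the tool from outside, world axes, zero at the start; "moment": the same for the moment, N m; "width": opening from 0.0 (shut) to 1.0 (fully open); "grip_force": force on a finger pad.
Only numpy, scipy, OpenCV 4.12 (cv2) and the standard library are available. Lean on these libraries where they do the work, as an engineer would, in place of code of your own. Each camera call takes 0.05 s, during which the arm holds its last target. There are 200 camera calls.

## Working session

There is one attempt and no reset: what is moved stays moved. The work goes in short steps, each a Python script; the robot and the scene stay as the last script left them, time stands still between calls to the robot, and variables do not carry over. Pictures are saved under pics/ and viewed, at most 10 in all, crops included, and the job is handed in when it is done.

```bash
mkdir -p pics; ls; python3 - <<'E'
from workcell import env, jaws, kin, monitor, imaging, nets
import cv2, numpy as np
for n in ("scene","top"):
    im=imaging.capture(n); cv2.imwrite(f"pics/{n}0.png",im[:,:,::-1])
    i=imaging.camera_info(n); print(n,np.round(i["camera_matrix"],1).tolist(),i["position"],i["attitude"],[k for k in i])
    for t in ("jig","leaf","leaf_edge","stop","knob","rail","rail_end","rail_mark","pin","pin_grip","bit_stand","countersink","stop_face","knob_grip","base_hole","leaf_hole"):
        try: print(t,[(np.round(d["point"],3).tolist(),round(d["conf"],2)) for d in nets.find_in(t,n)[:3]])
        except Exception as e: print(t,e)
i=imaging.camera_info("wrist"); print(i)
s=monitor.read_state(); print(s["time"],s["ee_pos"],s["orientation"],s["force"])
E
```

```text
pics
scene [[402.4, 0.0, 320.6], [0.0, 402.4, 197.0], [0.0, 0.0, 1.0]] [1.32708239 0.09099775 0.69544207] [0.60441934 0.31491394 0.34277601 0.64653776] ['camera_matrix', 'position', 'attitude']
jig [([0.616, 0.024, 0.022], 0.74), ([0.51, -0.298, 0.072], 0.54)]
leaf [([0.624, -0.025, 0.128], 0.75)]
leaf_edge []
stop [([0.566, 0.135, 0.056], 0.59), ([0.626, -0.03, 0.13], 0.24)]
knob [([0.558, 0.139, 0.084], 0.45)]
rail [([0.194, 0.288, 0.018], 0.85), ([0.782, -0.207, 0.052], 0.51), ([0.562, 0.022, 0.042], 0.48)]
rail_end [([0.779, -0.208, 0.054], 0.73), ([0.558, 0.024, 0.049], 0.72), ([0.197, 0.288, 0.019], 0.56)]
rail_mark [([0.192, 0.292, 0.017], 0.93), ([0.56, 0.02, 0.045], 0.47)]
pin [([0.51, -0.296, 0.072], 0.62)]
pin_grip []
bit_stand [([0.521, -0.254, 0.038], 0.71)]
countersink [([0.478, -0.226, 0.089], 0.62), ([0.558, 0.018, 0.046], 0.61)]
stop_face [([0.566, 0.138, 0.056], 0.76), ([0.685, 0.405, 0.008], 0.73), ([0.512, -0.293, 0.072], 0.21)]
knob_grip [([0.559, 0.141, 0.082], 0.44), ([0.625, -0.026, 0.123], 0.31), ([0.395, 0.407, 0.004], 0.26)]
base_hole [([0.618, 0.025, 0.024
[... 1262 characters left out ...]
[0.619, -0.029, 0.14], 0.67)]
{'camera_matrix': array([[309.70691629,   0.        , 324.1742807 ],
       [  0.        , 309.70691629, 204.32233547],
       [  0.        ,   0.        ,   1.        ]]), 'T_tool_cam': array([[-1.93998107e-03,  9.65617601e-01,  2.59959393e-01,
         6.55466845e-02],
       [ 9.99997966e-01,  2.01661387e-03, -2.80840899e-05,
        -5.13180179e-04],
       [-5.51356208e-04,  2.59958809e-01, -9.65619549e-01,
        -1.42813808e-01],
       [ 0.00000000e+00,  0.00000000e+00,  0.00000000e+00,
         1.00000000e+00]])}
1.7 [ 0.16404672 -0.49872148  0.23131552] [1.00293949e-05 9.87406071e-01 1.58206356e-01 6.48890102e-06] [ 1.24560095  0.58233656 -0.46899273]
```

View pics/scene0.png

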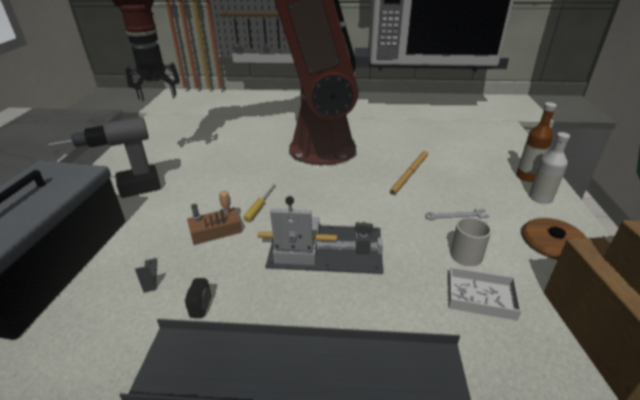

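View pics/top0.png

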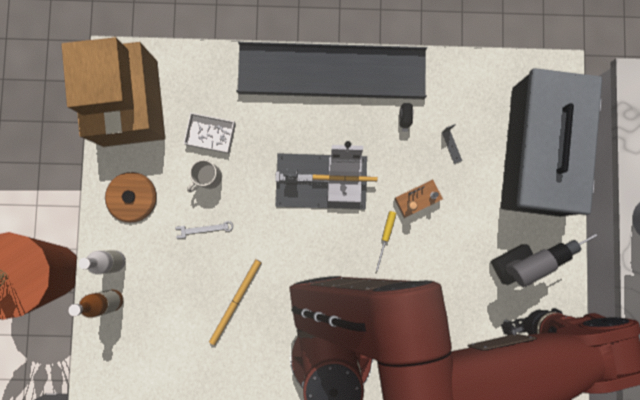

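The scene view shows the jig in the middle with the leaf open at about (292,230), the stop with its wing at (363,235), and the rail from (262,235) to (335,238). In the top view the pin is at (434,194) and the countersink at (413,205), so jig +y is roughly world +y and the pin sits in the right-hand hole. I'll use the wrist camera over the stop for the closer look.

```bash
cat > h.py <<'E'
from workcell import env, jaws, kin, monitor, imaging, nets
import cv2, numpy as np, json
from scipy.spatial.transform import Rotation as R
def down(yaw):
    "tool z down, tool x at world heading yaw"
    x=np.array([np.cos(yaw),np.sin(yaw),0]); z=np.array([0,0,-1.])
    q=R.from_matrix(np.c_[x,np.cross(z,x),z]).as_quat(); return q[[3,0,1,2]]
def rot(q): return R.from_quat(np.asarray(q)[[1,2,3,0]])
def shot(name,tag):
    s=monitor.read_state(); im=imaging.capture(name); cv2.imwrite(f"pics/{tag}.png",im[:,:,::-1])
    c=imaging.camera_info(name); d=dict(K=c["camera_matrix"].tolist(),fish=name=="wrist")
    if name=="wrist":
        T=np.eye(4); T[:3,:3]=rot(s["orientation"]).as_matrix(); T[:3,3]=s["ee_pos"]; T=T@c["T_tool_cam"]
    else: T=np.eye(4); T[:3,:3]=rot(c["attitude"]).as_matrix(); T[:3,3]=c["position"]
    d["T"]=T.tolist(); json.dump(d,open(f"pics/{tag}.json","w")); return im
def ray(tag,u,v):
    d=json.load(open(f"pics/{tag}.json")); K=np.array(d["K"]); T=np.array(d["T"])
    a=(np.array([u,v])-K[:2,2])/K[0,0]
    if d["fish"]:
        r=np.linalg.norm(a)+1e-12; a=a/r*np.sin(r); p=np.array([a[0],-a[1],-np.cos(r)])
    else: p=np.array([a[0],-a[1],-1]); p/=np.linalg.norm(p)
    return T[:3,3],T[:3,:3]@p
def onz(tag,u,v,z): o,d=ray(tag,u,v); return o+d*(z-o[2])/d[2]
def proj(tag,P):
    d=json.load(open(f"pics/{tag}.json")); K=np.array(d["K"]); T=np.array(d["T"])
    p=T[:3,:3].T@(np.asarray(P)-T[:3,3]); p=p*[1,-1,-1]
    if d["fish"]: n=np.hypot(p[0],p[1]); a=p[:2]/n*np.arctan2(n,p[2])
    else: a=p[:2]/p[2]
    return K[0,0]*a+K[:2,2]
def tri(*obs):
    A=0;b=0;rs=[ray(*o) for o in obs]
    for o,d in rs: M=np.eye(3)-np.outer(d,d); A=A+M; b=b+M@o
    p=np.linalg.solve(A,b); return p,max(np.linalg.norm(np.cross(p-o,d)) for o,d in rs)
def st():
    s=monitor.read_state(); print("t",round(s["time"],2),"p",np.round(s["ee_pos"],4),"F",np.round(s["force"],1),"M",np.round(s["moment"],2),"w",round(s["width"],3),"g",round(s["grip_force"],1)); return s
E
python3 - <<'E'
from h import *
q=down(-np.pi/2)
print(kin.inverse_kinematics([.553,.12,.2],q),[kin.inverse_kinematics([.553,.09,.062],down(-np.pi/2-a)) for a in (0,1.45)])
st()
env.move_pose([.5,-.25,.26],down(-np.pi/2)); st()
shot("wrist","p1")
for n in("pin","pin_grip"): print(n,nets.find_in(n,"wrist")[:2])
env.move_pose([.553,.12,.2],q); st(); shot("wrist","w1")
env.movel([.49,.12,.2],.2); st(); shot("wrist","w2")
a,b=[cv2.imread(f"pics/w{i}.png") for i in(1,2)]
cv2.imwrite("pics/w12.png",np.vstack([cv2.resize(i[:,:],None,fx=.75,fy=.75,interpolation=3) for i in(a,b)]))
E
```

```text
[ 0.08449809  0.38654627 -0.09815293  1.08609712  0.         -1.48629824] [array([ 0.0308497 ,  0.50533385, -0.30664447,  0.75881801,  0.        ,
       -1.53994663]), array([ 0.0308497 ,  0.50533385, -0.30664447,  0.75881801,  0.        ,
       -0.08994663])]
t 1.7 p [ 0.164  -0.4987  0.2313] F [ 1.2  0.6 -0.5] M [-0.03 -0.01  0.01] w 1.002 g 0.0
t 4.71 p [ 0.4999 -0.2502  0.26  ] F [-0.3 -0.3 -0. ] M [-0.05 -0.01  0.01] w 0.996 g 0.0
pin [{'point': [0.5079, -0.2965, 0.0958], 'conf': 0.57}]
pin_grip [{'point': [0.5078, -0.2979, 0.0927], 'conf': 0.69}]
t 6.27 p [0.5534 0.119  0.2002] F [0.7 0.1 0.2] M [-0.04  0.   -0.03] w 0.997 g 0.0
t 6.78 p [0.4904 0.1193 0.2005] F [ 1.3  0.3 -0.6] M [0.01 0.02 0.06] w 1.001 g 0.0
```

View pics/w12.png

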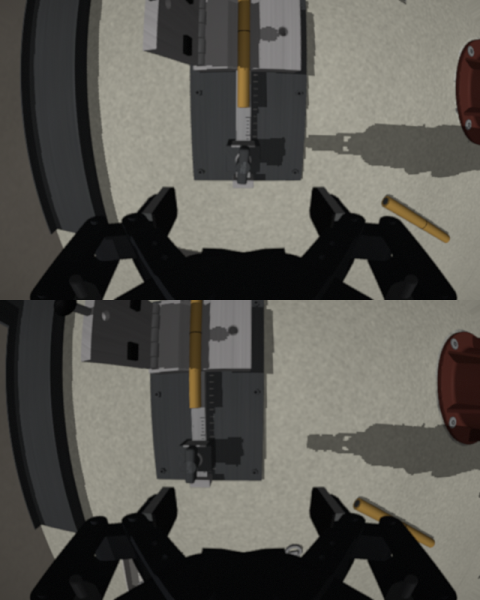

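Rail, base hole (about (375,42) in full w1 pixels), stop and wing (about (323,215)) are all visible. I'll magnify both views to pick points, with the pin view added.

```bash
python3 - <<'E'
import cv2,numpy as np
from h import proj
a,b,p=[cv2.imread(f"pics/{i}.png") for i in("w1","w2","p1")]
c=[a[80:250,280:380],b[80:250,215:315]]
u,v=proj("p1",[.508,-.297,.08]).astype(int); print(u,v)
x,y=u-50,max(0,v-85); print("p1 crop origin",x,y)
c.append(p[y:y+170,x:x+100])
c=[cv2.resize(i,(264,450),interpolation=cv2.INTER_CUBIC) for i in c]
for j in c:
    cv2.convertScaleAbs(j,j,1.6,10)
    for k in range(0,170,20): cv2.putText(j,str(k),(0,int(k*2.647)+4),0,.3,(0,255,255)); cv2.line(j,(18,int(k*2.647)),(22,int(k*2.647)),(0,255,255))
    for k in range(0,100,20): cv2.line(j,(int(k*2.64),0),(int(k*2.64),6),(0,255,255))
cv2.imwrite("pics/c1.png",np.hstack(c))
E
```

```text
316 140
p1 crop origin 266 55
```

View pics/c1.png

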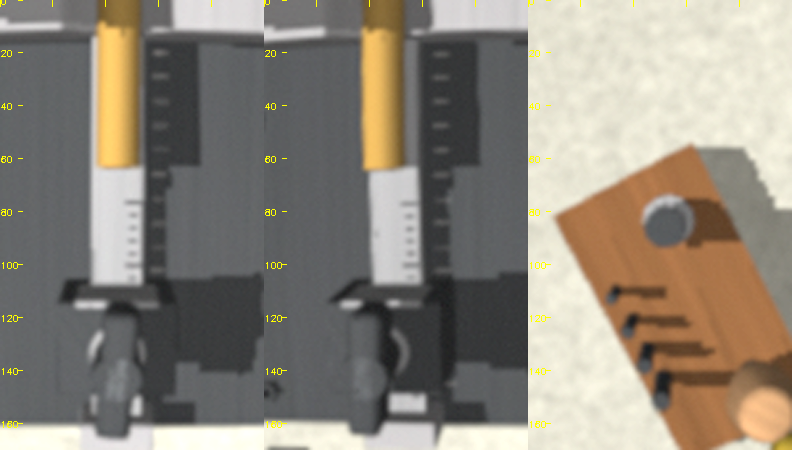

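In the w1 crop the rail end is at pixel (324.7,142.7) and the wing runs from (326,195) to (322.5,245), with the stop front edge near row 187. In p1 the pin head is at (319,138).

```bash
python3 - <<'E'
from h import *
c1=lambda x,y:("w1",280+x/2.64,80+y/2.647)
c2=lambda x,y:("w2",215+(x-264)/2.64,80+y/2.647)
for n,a,b,z in [("railend",(118,166),(384,170),.049),("railL",(97,100),(362,100),.041),("railR",(138,100),(403,100),.041),("wing far",(112,437),(362,433),.09),("hub",(121,380),(372,382),.09),("wing near",(122,304),(372,304),.09),("frontL",(65,282),(338,280),.056),("frontR",(172,280),(440,280),.056),("ruler end",(132,203),(409,203),.03)]:
    p,e=tri(c1(*a),c2(*b)); print(n,np.round(p,4),round(e,4),np.round(onz(*c1(*a),z),4),np.round(onz(*c2(*b),z),4))
print("pin head z92",onz("p1",266+(667-528)/2.64,55+221/2.647,.092))
E
```

```text
railend [0.5528 0.0732 0.0431] 0.0004 [0.5528 0.0725 0.049 ] [0.5515 0.0732 0.049 ]
railL [0.5603 0.048  0.0441] 0.0007 [0.5604 0.0486 0.041 ] [0.561  0.0472 0.041 ]
railR [0.5454 0.0482 0.0409] 0.0004 [0.5454 0.0487 0.041 ] [0.5454 0.0478 0.041 ]
wing far [0.555  0.1582 0.0913] 0.0002 [0.555 0.159 0.09 ] [0.5553 0.1585 0.09  ]
hub [0.552  0.1418 0.0835] 0.0006 [0.552  0.1389 0.09  ] [0.5504 0.1402 0.09  ]
wing near [0.5516 0.1164 0.0778] 0.0 [0.5517 0.1136 0.09  ] [0.5488 0.1136 0.09  ]
frontL [0.5728 0.1156 0.0429] 0.0005 [0.5719 0.1134 0.056 ] [0.5691 0.1125 0.056 ]
frontR [0.5327 0.1153 0.0439] 0.0 [0.5335 0.1128 0.056 ] [0.531  0.1129 0.056 ]
ruler end [0.5473 0.0885 0.0228] 0.0002 [0.5474 0.0879 0.03  ] [0.546  0.0876 0.03  ]
pin head z92 [ 0.5051842 -0.2999264  0.092    ]
```

```bash
python3 - <<'E'
from h import *
q=down(-np.pi+.0)
env.move_pose([.5533,.137,.12],down(-np.pi-.08)); env.movel([.5533,.137,.062],.15,); st()
jaws.move_gripper(0.3,squeeze=20); s=st()
env.movel([.5533,s["ee_pos"][1]-.038,.062],.08); s=st()
y=s["ee_pos"][1]
jaws.move_gripper(0.8); env.movel([.5533,y,.125],.2)
env.move_pose([.5533,y,.125],down(-np.pi/2-.08)); shot("wrist","w3")
jaws.move_gripper(0.45); env.movel([.5533,y,.062],.15); jaws.move_gripper(0.0,squeeze=60); st(); shot("wrist","w4")
print(y)
a,b=[cv2.imread(f"pics/w{i}.png") for i in(3,4)]
cv2.imwrite("pics/c2.png",np.hstack([cv2.resize(cv2.convertScaleAbs(i[20:340,224:424],alpha=1.5),None,fx=1.8,fy=1.8,interpolation=2) for i in(a,b)]))
E
```

```text
t 8.84 p [0.5535 0.137  0.0625] F [ 0.2 -0.3 -0.1] M [ 0.01 -0.05 -0.01] w 0.998 g 0.0
t 9.3 p [0.554  0.1372 0.0629] F [-0.4  0.6  6.2] M [0.07 0.2  0.01] w 0.511 g 24.1
t 9.93 p [0.5537 0.0986 0.0629] F [-2.1 -0.7  6.4] M [-0.29  0.36  0.09] w 0.508 g 24.3
t 13.51 p [0.5537 0.0987 0.0634] F [-3.5  0.4  6.9] M [0.03 0.64 0.01] w 0.173 g 58.4
0.09861677562893578
```

View pics/c2.png

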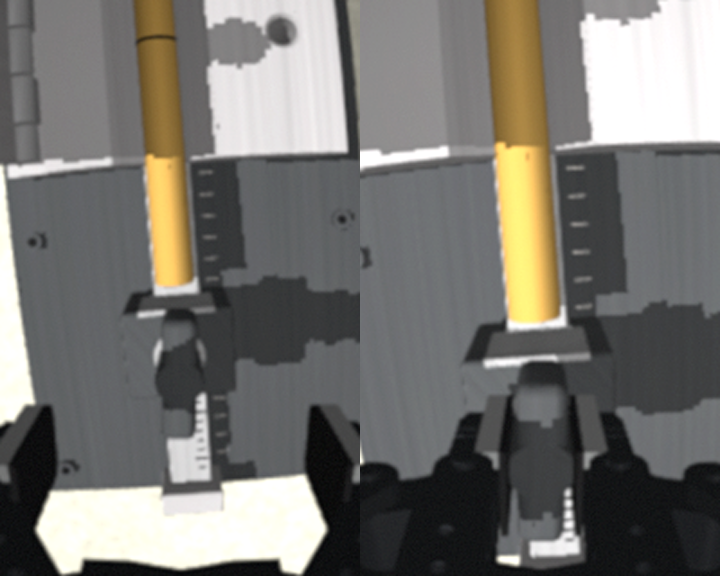

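The w3/w4 crops show the stop a few mm short of the rail end, with the rail end at (321.2,179.4) in w3 and (320.7,198.9) in w4. The wing sits centred between the pads. Next I'll measure the remaining gap.

```bash
python3 - <<'E'
from h import *
print(np.round(onz("w3",321.2,179.4,.049),4),np.round(onz("w4",320.7,198.9,.049),4),tri(("w3",321.2,179.4),("w4",320.7,198.9)))
print("rail mark",np.round(onz("w3",224+156/1.8,20+38/1.8,.049),4),"base hole",np.round(onz("w3",224+282/1.8,20+31/1.8,.05),4))
for z in(.03,.041,.056):print(z,"pred face in c2 right", (proj("w4",[.5533,.0806,z])-[224,20])*1.8+[360,0])
# gentle approach, log force
x,y,z=.5537,.0987,.0632
f=[monitor.read_state()["force"] for _ in range(10)]; print(np.mean(f,0),np.std(f,0))
for k in range(1,6):
    env.movel([x,y-.001*k,z],.02); f=[]
    for _ in range(5): f.append(monitor.read_state()["force"]); env.sleep(.01)
    print(k,np.round(np.mean(f,0),2))
st(); shot("wrist","w5")
a,b=[cv2.imread(f"pics/w{i}.png") for i in(4,5)]
cv2.imwrite("pics/c3.png",np.hstack([cv2.resize(cv2.convertScaleAbs(i[90:240,274:374],alpha=1.5),None,fx=4,fy=4,interpolation=2) for i in(a,b)]))
E
```

```text
[0.5528 0.0735 0.049 ] [0.5532 0.0727 0.049 ] (array([0.55332937, 0.07532293, 0.0386812 ]), np.float64(0.00025604495783721046))
rail mark [ 0.5518 -0.0262  0.049 ] base hole [ 0.5026 -0.026   0.05  ]
0.03 pred face in c2 right [536.62187736 331.21099304]
0.041 pred face in c2 right [536.34077527 340.445849  ]
0.056 pred face in c2 right [535.89800244 355.03745297]
[-3.39142127  0.21331011  6.35461786] [8.8817842e-16 0.0000000e+00 8.8817842e-16]
1 [-1.72  0.99 -0.33]
2 [-2.69  1.01  2.21]
3 [-4.06  0.66  5.77]
4 [-3.67  0.95  5.85]
5 [-4.16  1.01  5.71]
t 15.02 p [0.5537 0.0936 0.0634] F [-4.4  0.3  5.2] M [ 0.15  0.83 -0.03] w 0.179 g 61.0
```

View pics/c3.png

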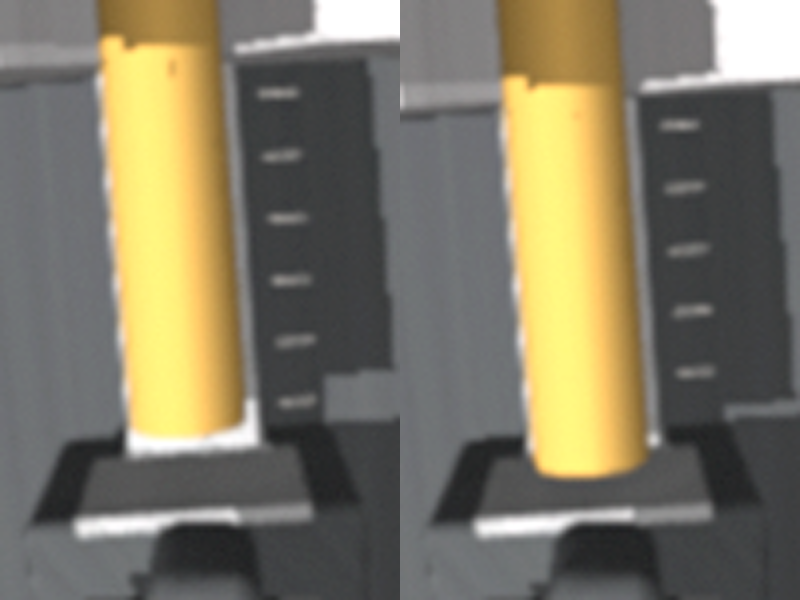

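The stop is close now, and in w5 the rail end at (321.5,208.7) just overlaps the face plate. I'll creep in 0.4 mm steps, tracking the rail end row against the ruler marks. When the rail end stops moving in the image, the faces are touching.

```bash
cat > track.py <<'E'
from h import *
def track(tag):
    im=cv2.imread(f"pics/{tag}.png").astype(np.float32)
    sat=(im[:,:,2]-im[:,:,0])[:,315:328].mean(1)   # gold: R-B
    seg=sat[195:225]; h=(sat[190:198].mean()+0)/2
    i=np.where(seg<h)[0][0]; row=195+i-1+(seg[i-1]-h)/(seg[i-1]-seg[i])
    return row, im.mean(2)[90:200,336:366].copy()
E
python3 - <<'E'
from track import *
print("pred face row at z.049 in w5",proj("w5",[.5533,.0756,.049]),"end meas",onz("w5",321.5,208.75,.049))
r,g0=track("w5"); print("w5",r); y0=.0937
for k in range(1,7):
    env.movel([.5537,y0-.0004*k,.0632],.02); s=monitor.read_state(); shot("wrist",f"s{k}")
    r,g=track(f"s{k}"); 
    print(k,round(s["ee_pos"][1],5),"end row",round(r,2),"ruler shift",round(cv2.phaseCorrelate(g0,g,cv2.createHanningWindow((30,110),5))[0][1],2),np.round(s["force"],1))
E
```

```text
pred face row at z.049 in w5 [321.82950365 213.44361453] end meas [0.55325623 0.07300841 0.049     ]
w5 208.5943694114685
1 0.09326 end row 209.22 ruler shift 0.6 [-4.   0.8  5.6]
2 0.09291 end row 209.79 ruler shift 1.66 [-3.5  2.   5.2]
3 0.09253 end row 210.77 ruler shift 1.9 [-5.1  1.9  4.8]
4 0.0921 end row 211.32 ruler shift 2.81 [-4.2  1.3  5.9]
5 0.09169 end row 212.18 ruler shift 3.71 [-3.4  0.7  6.2]
6 0.09129 end row 212.89 ruler shift 3.96 [-3.9  1.5  5.3]
```

```bash
python3 - <<'E'
from track import *
y0=.09129; rows=[]; hist=[]
for k in range(1,13):
    env.movel([.5537,y0-.00025*k,.0632],.02); s=monitor.read_state(); shot("wrist",f"v{k}")
    r,g=track(f"v{k}"); rows.append(r)
    print(k,round(s["ee_pos"][1],5),"end row",round(r,2),np.round(s["force"],1))
    if k>=3 and rows[-1]-rows[-3]<.25: break
E
```

```text
1 0.09107 end row 213.39 [-4.5  1.5  5.9]
2 0.0908 end row 213.75 [-4.5  0.7  5.4]
3 0.09072 end row 213.82 [-3.6  2.7  4.9]
4 0.09069 end row 213.82 [-5.3  2.8  5.9]
```

The end row and the TCP both stalled at y = 0.0907, with Fy up to 2.8 N. That matches the predicted contact row of 213.4, so the stop is touching. Now I'll turn the knob.

```bash
python3 - <<'E'
from track import *
p=[.5537,.0905,.0632]
for a in (.35,.7,1.05,1.25,1.38):
    env.movel(p,.1,attitude=down(-np.pi/2-.08-a)) if False else env.move_pose(p,down(-np.pi/2-.08-a)); st()
shot("wrist","k1")
jaws.move_gripper(.6); env.movel([.5537,.0905,.125],.2); st()
env.move_pose([.5537,.0905,.125],down(-np.pi/2-.08)); st(); shot("wrist","k2")
a,b=[cv2.imread(f"pics/{i}.png") for i in("w3","k2")]
cv2.imwrite("pics/c4.png",np.hstack([cv2.resize(cv2.convertScaleAbs(i[20:320,224:424],alpha=1.5),None,fx=2,fy=2,interpolation=2) for i in(a,b)]))
E
```

```text
t 18.49 p [0.5537 0.0907 0.0634] F [-4.3  2.9  4.8] M [ 0.43  0.89 -0.11] w 0.176 g 61.3
t 18.92 p [0.5537 0.0906 0.0634] F [-4.2  1.8  5.3] M [ 0.44  0.81 -0.11] w 0.172 g 61.3
t 19.34 p [0.5537 0.0906 0.0634] F [-4.   1.8  5.6] M [ 0.36  0.8  -0.15] w 0.176 g 61.3
t 19.65 p [0.5537 0.0906 0.0634] F [-4.3  1.8  5.6] M [ 0.37  0.81 -0.11] w 0.177 g 61.3
t 19.9 p [0.5537 0.0906 0.0634] F [-3.7  1.3  5.3] M [ 0.35  0.86 -0.07] w 0.178 g 61.3
t 20.85 p [0.5542 0.0905 0.1256] F [-0.   0.3 -1.1] M [ 0.04 -0.01 -0.03] w 0.603 g 0.0
t 22.1 p [0.5533 0.0905 0.1245] F [-0.6  0.9  0.1] M [ 0.02  0.   -0.05] w 0.6 g 0.0
```

View pics/c4.png

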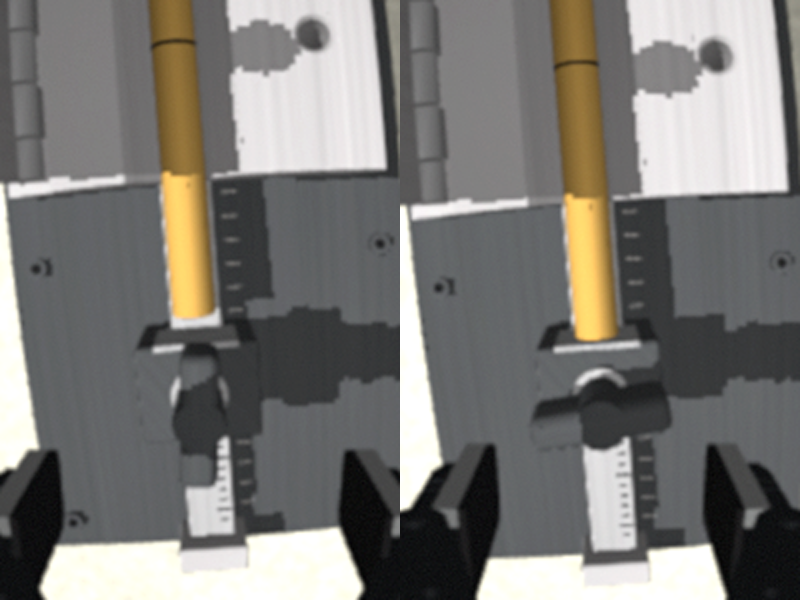

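The wing is now across the bar, the stop face is on the rail end at about (596,338), and the scribed ring is unmoved. Next I'll push the leaf over from behind, then take a second look at the pin.

```bash
python3 - <<'E'
from h import *
g=lambda x,y:("k2",224+(x-400)/2,20+y/2)
a,b=onz(*g(547,425),.09),onz(*g(657,408),.09); d=b-a; print("knob angle",np.arctan2(-d[0],-d[1]),"mark",onz(*g(575,63),.049),"hole",onz(*g(716,55),.05))
h=down(-np.pi); Y=-.0265
jaws.move_gripper(0.0,squeeze=30)
env.movel([.60,.09,.27],.4)
env.move_pose([.70,.06,.27],h)
env.movel([.70,Y,.27],.3); env.movel([.70,Y,.192],.25); st()
for x,z in [(.66,.19),(.623,.19),(.5855,.185),(.553,.1735),(.541,.167)]:
    env.movel([x,Y,z],.12); s=st()
shot("wrist","l1"); shot("scene","l1s")
env.movel([.541,Y,.25],.3)
jaws.move_gripper(.55); 
env.move_pose([.52,-.28,.2],h); st(); shot("wrist","p2")
for n in("pin","pin_grip"): print(n,nets.find_in(n,"wrist")[:2])
shot("scene","l2s")
a=cv2.imread("pics/p2.png"); u,v=proj("p2",[.506,-.299,.08]).astype(int); print(u,v)
c=cv2.resize(a[v-70:v+70,u-70:u+70],(400,400),interpolation=2)
b=cv2.resize(cv2.imread("pics/l2s.png")[170:290,230:350],(400,400),interpolation=2)
cv2.imwrite("pics/c5.png",np.hstack([c,b]))
E
```

```text
knob angle 1.491787251616212 mark [ 0.55221613 -0.02644863  0.049     ] hole [ 0.50272855 -0.02632635  0.05      ]
t 25.45 p [ 0.6998 -0.0254  0.1926] F [-0.4 -0.5 -0.1] M [ 0.01 -0.   -0.03] w 0.001 g 0.0
t 25.93 p [ 0.6614 -0.0265  0.1921] F [ 0.7 -0.1 -0. ] M [ 0.   -0.02 -0.05] w 0.001 g 0.0
t 26.39 p [ 0.624  -0.0266  0.1904] F [-0.3  0.8  0.2] M [-0.06 -0.    0.05] w 0.002 g 0.0
t 26.86 p [ 0.5864 -0.0266  0.1852] F [0.5 0.  0.7] M [ 0.01 -0.01 -0.01] w 0.001 g 0.0
t 27.29 p [ 0.554  -0.0266  0.1738] F [ 1.  -0.4  0.6] M [ 0.01 -0.05  0.01] w 0.0 g 0.0
t 27.56 p [ 0.5415 -0.0265  0.1671] F [ 0.4 -0.   0.1] M [ 0.01  0.03 -0.01] w 0.001 g 0.0
t 29.61 p [ 0.5203 -0.279   0.2003] F [-0.1 -0.4  0.8] M [0.01 0.01 0.02] w 0.545 g 0.0
pin [{'point': [0.5035, -0.2956, 0.0926], 'conf': 0.63}, {'point': [0.5325, -0.0337, 0.067], 'conf': 0.32}]
pin_grip [{'point': [0.5046, -0.2948, 0.0934], 'conf': 0.69}, {'point': [0.53, -0.0335, 0.0433], 'conf': 0.53}]
300 182
```

View pics/c5.png

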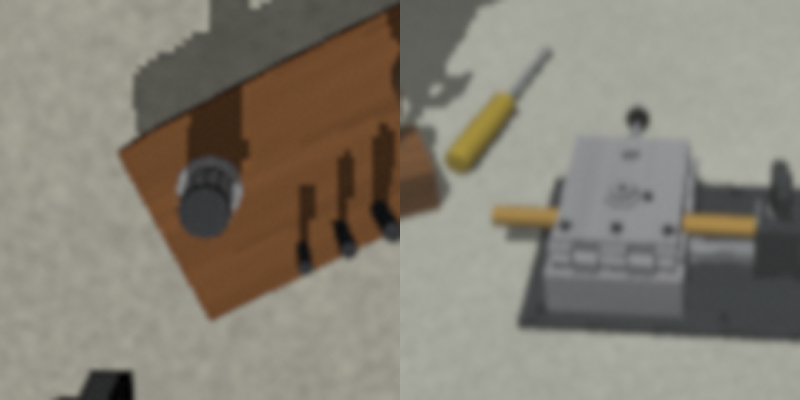

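The leaf has folded down over the rail (right crop). The collared pin stands in the stand with its head top at p2 pixel (302.1,188). I'll triangulate it, grasp, lift and check.

```bash
python3 - <<'E'
from h import *
a=("p1",266+(667-528)/2.64,55+221/2.647); b=("p2",230+206*.35,112+214*.35)
p,e=tri(a,b); print("head",p,e,onz(*b,.092)); c=onz("p2",230+210*.35,112+188*.35,.058); print("collar",c)
if abs(p[2]-.092)>.01: raise SystemExit
x,y=(onz(*a,.092)+onz(*b,.092))[:2]/2; print(x,y)
h=down(-np.pi)
env.movel([x,y,.12],.25); env.movel([x,y,.0615],.12); st()
jaws.move_gripper(0.0,squeeze=100); s=st()
env.movel([s["ee_pos"][0],s["ee_pos"][1],.13],.15); st()
env.movel([.5026,-.0263,.16],.3); st(); shot("wrist","i1"); shot("scene","i1s")
a=cv2.imread("pics/i1.png")[60:360,170:470]
b=cv2.imread("pics/i1s.png")[140:280,230:370]
cv2.imwrite("pics/c6.png",np.hstack([cv2.resize(i,(400,400),interpolation=2) for i in(a,b)]))
E
```

```text
head [ 0.50611641 -0.29847531  0.09220149] 0.0017328224576253794 [ 0.50711174 -0.29703998  0.092     ]
collar [ 0.50555039 -0.29807529  0.058     ]
0.5061479688456518 -0.2984831897662646
t 30.93 p [ 0.5069 -0.2988  0.0626] F [-0.3  0.4 -0.3] M [ 0.   -0.    0.03] w 0.551 g 0.0
t 31.33 p [ 0.5067 -0.299   0.0625] F [0.1 0.7 6. ] M [0.08 0.07 0.04] w 0.156 g 97.5
t 31.94 p [ 0.5064 -0.2987  0.1294] F [-0.5 -0.2 -1. ] M [ 0.01 -0.   -0.01] w 0.154 g 98.1
t 33.01 p [ 0.5024 -0.027   0.1596] F [-0.   0.1 -0.7] M [-0.02  0.02  0.01] w 0.157 g 98.1
```

View pics/c6.png

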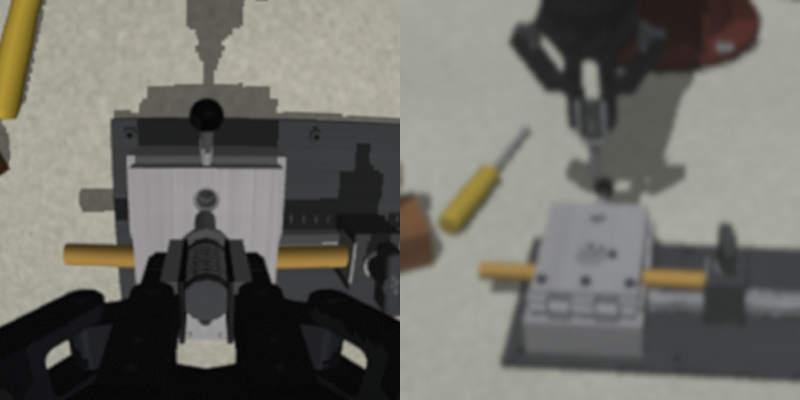

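The wrist crop shows the pin held upright just short of the leaf hole, which is at i1 pixel (324.5,210). The scene crop shows the leaf resting on its shoes.

```bash
python3 - <<'E'
from h import *
hp=onz("i1",324.5,210,.068); print("leaf hole",hp)
s=monitor.read_state(); t=np.array(s["ee_pos"]); print("tip pred px",proj("i1",t-[0,0,.0525]),"seen ~ (324.5,218)")
hx,hy=(hp[0]+.503)/2,(hp[1]-.0263)/2
print(hx,hy)
if np.hypot(hp[0]-.503,hp[1]+.0263)>.004: raise SystemExit
env.movel([hx,hy,.13],.15); st()
for z in (.122,.118,.114,.11,.106,.102,.098,.092,.086,.08,.078):
    env.movel([hx,hy,z],.05); s=st()
    if s["force"][2]>12 or np.hypot(*s["force"][:2])>12: print("stop"); break
shot("wrist","j1"); shot("scene","j1s")
a=cv2.imread("pics/j1.png")[60:360,170:470]
b=cv2.imread("pics/j1s.png")[140:280,230:370]
cv2.imwrite("pics/c7.png",np.hstack([cv2.resize(i,(400,400),interpolation=2) for i in(a,b)]))
E
```

```text
leaf hole [ 0.5042023  -0.02656259  0.068     ]
tip pred px [323.11468224 223.88584528] seen ~ (324.5,218)
0.5036011516844932 -0.026431293510454174
t 33.46 p [ 0.503  -0.027   0.1296] F [-0.3  0.6 -0.7] M [ 0.03 -0.05  0.01] w 0.158 g 98.1
t 33.77 p [ 0.5036 -0.0265  0.1221] F [-0.8  0.3 -0.1] M [-0.01 -0.04  0.05] w 0.157 g 98.1
t 34.02 p [ 0.5035 -0.0264  0.1179] F [-0.2  0.1 -1.7] M [-0.    0.    0.01] w 0.158 g 98.1
t 34.27 p [ 0.5039 -0.0265  0.1139] F [ 1.4  0.5 -0.8] M [-0.04 -0.29 -0.05] w 0.156 g 98.2
t 34.52 p [ 0.5038 -0.0265  0.1098] F [ 3.  -0.3 -3.2] M [-0.08 -0.67 -0.01] w 0.155 g 98.0
t 34.77 p [ 0.5037 -0.0265  0.1058] F [ 2.9  0.2 -2.6] M [-0.08 -0.79  0.01] w 0.151 g 98.0
t 35.02 p [ 0.5037 -0.0264  0.1018] F [ 3.1 -0.4 -3.5] M [-0.13 -0.85  0.05] w 0.155 g 98.0
t 35.27 p [ 0.5036 -0.0264  0.0978] F [ 3.2 -0.5 -4.2] M [-0.09 -0.82  0.02] w 0.161 g 98.0
t 35.53 p [ 0.5035 -0.0264  0.0917] F [ 3.  -0.9 -2.6] M [-0.12 -0.8  -0.02] w 0.157 g 98.0
t 35.8 p [ 0.5034 -0.0264  0.0856] F [ 3.1 -0.2 -2.9] M [-0.18 -0.72  0.05] w 0.154 g 98.0
t 36.07 p [ 0.5034 -0.0264  0.0796] F [ 2.7 -0.3 -2.4] M [-0.15 -0.59 -0.01] w 0.156 g 98.1
t 36.32 p [ 0.5034 -0.0264  0.0779] F [ 1.6  0.8 -2.4] M [-0.09 -0.43 -0.01] w 0.156 g 98.1
```

The pin passed through the leaf into the base with small forces. Now pressing home.

```bash
python3 - <<'E'
from h import *
hx,hy=.5040,-.0264
for z in (.076,.074,.072,.071,.070,.069,.068,.067,.066,.065,.064,.063):
    env.movel([hx,hy,z],.04); env.sleep(.1); s=st()
    if s["force"][2]>22: break
shot("wrist","j2"); shot("scene","j2s"); st()
a=cv2.imread("pics/j2.png")[60:360,170:470]
b=cv2.imread("pics/j2s.png")[140:280,230:370]
cv2.imwrite("pics/c8.png",np.hstack([cv2.resize(i,(400,400),interpolation=2) for i in(a,b)]))
E
```

```text
t 36.77 p [ 0.5037 -0.0263  0.0759] F [-1.   0.2  0.8] M [-0.03  0.1   0.01] w 0.154 g 98.4
t 37.12 p [ 0.5038 -0.0263  0.0739] F [-1.7 -0.2  2.1] M [-0.01  0.38  0.05] w 0.158 g 98.5
t 37.47 p [ 0.5039 -0.0264  0.072 ] F [-2.9  0.5  3.5] M [ 0.03  0.5  -0.01] w 0.157 g 98.8
t 37.82 p [ 0.5038 -0.0264  0.071 ] F [-3.1 -0.1  5.5] M [-0.04  0.72  0.03] w 0.155 g 98.9
t 38.17 p [ 0.5039 -0.0264  0.0708] F [-7.2 -0.3 17. ] M [ 0.11  1.42 -0.01] w 0.152 g 100.5
t 38.52 p [ 0.5039 -0.0264  0.0706] F [-11.2   0.9  28.7] M [ 0.23  2.29 -0.01] w 0.151 g 102.1
t 38.62 p [ 0.5039 -0.0264  0.0706] F [-10.5   0.9  29. ] M [0.3  2.26 0.02] w 0.158 g 102.1
```

View pics/c8.png

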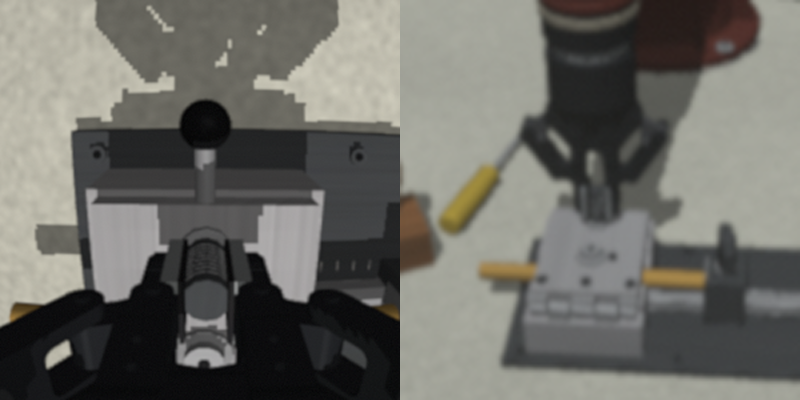

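The hard stop came at TCP z = 0.0706 (predicted home 0.0705) with 29 N holding the leaf shut. The crops show the collar on the leaf, the pin seated, and the rail against the stop.

```bash
python3 -c "
from workcell import hand_in
print(hand_in())"
```

```text
the job is handed in; nothing more can be done
None
```

The jig is set up and handed in at about 39 s: the stop touches the rail end and is clamped (knob at about 1.49 rad), the leaf is folded down, and the pin is home with its collar on the leaf, held shut at about 29 N.

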